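Tap the steel collar square into the sink caddy's well and put the drainer basket back

ROBOT

A 7-joint arm with a two-finger parallel gripper is mounted at the origin on the work surface. World frame = base frame: x ahead of the robot, y to its left, z up, the work surface at z = 0. Lengths are in m, angles in rad, forces in N, time in s.
With the tool pointing down it reaches from about 0.4 to 0.9 m from the base axis. Payload 5.6 kg.
Tool frame: the origin (TCP) lies midway between the tips of the shut fingers; the grasp point (between the pads) lies 19 mm behind it; z points along the fingers, y is the line along which they close (so a half turn about z gives the same grasp; the last joint's range is limited). The gripper opens to 92 mm and grips with 3 to 60 N. Pads are 20 mm wide; open, the fingers measure 128 mm over their backs; the gripper's body (75 mm by 189 mm) begins 69 mm behind the grasp point.
Start: joints at [1.124, 0.468, -0.012, 1.603, 0.006, 1.071, -0.056], TCP at [0.255, -0.598, 0.178] pointing down, gripper open.
Joint ranges: [-2.53, 2.53], [-0.31, 2.02], [-1.57, 1.55], [0.28, 2.44], [-1.29, 4.43], [0.15, 1.84], [-2.92, 2.92]. Speed limits (rad/s): [2.57, 2.57, 3.14, 3.14, 3.14, 3.14, 3.14].

INTERFACE

Orientations are given as a unit quaternion [x, y, z, w].
In Python, from plant import sensors, camera, arm gives the robot as it stands.
- The arm moves only by the shell command python3 -m crank 'ROWS'. ROWS is JSON, one flat list of numbers, 7 for each row, row after row: the shift along the tool's x, y, z in m, then the turn, a rotation vector about the tool's x, y, z in units of 6 degrees (1.0 is 6 degrees), then the closure in counts, from 0 (fully open) to 255 (shut). In form: [tx, ty, tz, wx, wy, wz, claw, tx, ty, tz, wx, wy, wz, claw, ...]. A call has 1 to 10 rows; each row is the pose to reach, as a shift and turn from the pose commanded when the call began, along the tool's axes at that moment; what a row does not reach only later rows make up. A row lasts 1/8 s, in which the tool goes at most 62.5 mm and 10.7 degrees, less where a joint would pass 70% of its speed; a pose out of reach is approached as far as the arm can. A call with a gripper value outside its range is refused whole. The fingers move at their own pace and stop on an object; the grip force is fixed at half the most. Time passes only in rows, so rows that repeat a pose let the fingers close. It gives the time, the measured TCP pose, the force, the opening and the grip force at its end, in the units of the state.
- sensors.get_obs(): the state, without advancing time (a new reading comes with each control period).
- camera(name): name is "side" or "top" or "wrist"; returns a dict with "frame" (400x640x3 uint8, red, green, blue), "mtx" (3x3 intrinsics, pixels), "dist_coeffs" ([k1, k2, p1, p2, k3] as OpenCV has them; the pictures are not rectified), "R" (3x3) and "t" (3): a world point X has camera coordinates R X + t. Camera axes: x right, y down, z forward; pixel columns grow to the right and rows downward; lengths in m; the calibration is good to about 2 mm. A picture is of the moment at which its call begins. There is no depth.
- arm.job_done(): hands the job in; it is judged then, once.
The state is a dict: "t": time; "joints": joint angles; "dq": joint speeds; "joint_torque": joint torques, N m; "tcp_pos": TCP position; "tool_rot": TCP orientation; "wrist_force": force on the tool from outside, world axes, zero at the start; "torque": the same for the moment, N m; "gripper_width": finger opening in m; "finger_force": force on a finger pad.
Only numpy, scipy, OpenCV 4.12 (cv2) and the standard library are available. Lean on these libraries where they do the work, as an engineer would, in place of code of your own. Each camera call takes 0.05 s, during which the arm holds its last target. There are 200 camera calls.

TASK

The steel collar of the sink caddy's round well has ridden up. Tap it fully home, tight down on its rubber seal all round, pressing gently a little at a time at alternate sides of its rim so that it never cocks in the bore; then stand the blue drainer basket upright on the floor of the well and let go. Leave the egg timer, brush, bottle opener and clip where they are.

Things in the scene. Friction and masses are not known exactly. Their poses are not given: they have to be found in the camera images.
- caddy: White plastic caddy fixed to the tiled worktop by suction cups: a well block, 184 x 184 mm, with a flat deck 80 mm above the worktop and a round bore 131 mm across; on its +y side (y = 92 to 176 mm) a bin wing, 120 mm long in x and 100 mm high, with a tilt-out front on its -x side. Origin: on the worktop below the bore's centre; z up.
- mouth (a point): Centre of the bore at deck level, 80 mm above the worktop; axes of the caddy. The well floor is 60 mm below. Round the bore, under the flange, lies a firm black rubber seal ring whose top stands 1 to 10 mm above the deck; how much differs each time and is not measured. The collar is home when its flange rests on the seal all round, where it stops hard.
- collar: Steel collar, started in the bore by hand: its flange 12 to 14 mm above the deck, about 1 degree out of square in some direction. Flat flange, inner radius 59, outer 73, 5 mm thick; skirt of outer radius 62 mm reaching 32 mm below it; the middle is open. 60 to 130 g. Origin: on its axis, in the plane of the flange's underside; z up.
- rim (a point): Centre of the collar's rim, level with the flange's top (5 mm above the collar's origin). Rubber nubs grip the skirt: pressed with about 3 to 9 N at one place of the rim (66 mm from the axis) that side goes down and stays, the far side hardly moves. It is spoilt if it leans over 3.4 degrees or is pressed with over 30 N, even for an instant: touch it slowly (10 mm/s).
- basket: Blue plastic open basket, 106 mm across the rim, 100 mm at the foot, 55 mm high, 180 g, with a straight grip bar over it: 12 mm wide (body x), 100 mm long (body y), 80 to 92 mm above the underside, open below. Origin: centre of the underside; z up. It passes the collar with about 6 mm to spare all round and stands on the well floor, 60 mm below the deck.
- handle (a point): Middle of the basket's grip bar, 86 mm above the basket's underside; the bar runs along its y.
- timer: Small glass egg timer with wooden ends, 36 mm across, 70 mm high, standing on the bin wing of the caddy. Origin: centre of the underside. Not to be disturbed.
- brush: Green silicone washing-up brush lying on the worktop, 170 mm long along its x, round head 54 mm across at the +x end, 24 mm high. Not to be disturbed.
- opener: Flat steel bottle opener, about 125 mm long, 42 mm wide, 4 mm thick, lying on the worktop. Not to be disturbed.
- clip: Red plastic clip, 70 x 14 x 25 mm, lying on the worktop. Not to be disturbed.
Not all that is in view belongs to the job. Leave any white look-alike of the basket alone.

How it is judged:
By the outcome, as a careful person would: the job done as asked, in the order asked, and still so for the second after the job is handed in, with the robot touching nothing.
It also fails if it takes over 72 s, if anything falls off the work surface, if the arm or the gripper's body presses on something with over 40 N, if the wrist force passes 120 N, or if a joint passes its speed limit or range.

## Working session

There is one attempt and no reset: what is moved stays moved. The work goes in short steps, Python scripts to look and compute and a shell command to move; the robot and the scene stay as the last step left them, time stands still between calls to the robot, and variables do not carry over. Pictures are saved under pics/ and viewed, at most 13 in all, crops included, and the job is handed in when it is done.

```bash
ls; mkdir -p pics; python3 - <<'E'
from plant import sensors,camera,arm
import cv2,numpy as np
for n in("side","top"):
    c=camera(n);cv2.imwrite(f"pics/{n}0.png",c["frame"][...,::-1]);print(n,c["mtx"].tolist(),c["dist_coeffs"],c["R"].round(4).tolist(),c["t"].round(4).tolist())
print(sensors.get_obs())
E
```

```text
pics
side [[472.49045895223736, 0.0, 323.4163716687466], [0.0, 472.49045895223736, 198.12634475122587], [0.0, 0.0, 1.0]] [-0.02452466  0.          0.          0.          0.        ] [[-0.9947, -0.1031, -0.0012], [-0.0724, 0.7063, -0.7042], [0.0734, -0.7004, -0.71]] [0.5499, 0.1123, 1.144]
top [[361.46766017609025, 0.0, 325.044676091054], [0.0, 361.46766017609025, 198.03767502100962], [0.0, 0.0, 1.0]] [-0.02079399  0.          0.          0.          0.        ] [[0.0181, -0.9998, -0.0045], [-0.9984, -0.0178, -0.0536], [0.0535, 0.0054, -0.9986]] [-0.0195, 0.5375, 0.9146]
{'t': 0.1, 'joints': array([ 1.12399526,  0.46831744, -0.01160433,  1.60352418,  0.00597366,
        1.0713989 , -0.05628812]), 'dq': array([-0.00059427, -0.00284268, -0.0001419 , -0.00229685,  0.0030941 ,
        0.00103202,  0.00075969]), 'joint_torque': array([ 7.45144207e-04, -5.21654284e+01, -1.26873420e-02, -2.44368893e+01,
       -5.67228184e-02,  1.40800345e-02,  3.64226162e-05]), 'tcp_pos': array([ 0.25510833, -0.59720951,  0.17712031]), 'tool_rot': array([ 9.79693318e-01,  2.00500256e-01, -2.06670678e-04, -7.79687729e-04]), 'wrist_force': array([ 0.65968   , -0.50781532,  0.65029924]), 'torque': array([-0.01532672, -0.0492424 , -0.02386742]), 'finger_force': 0.0, 'gripper_width': 0.09174769054814381}
```

View pics/top0.png

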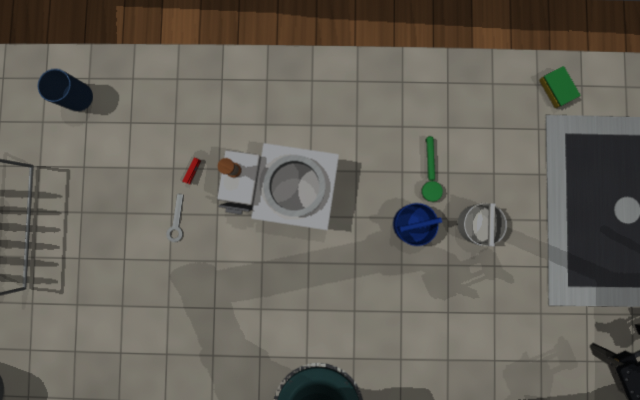

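View pics/side0.png

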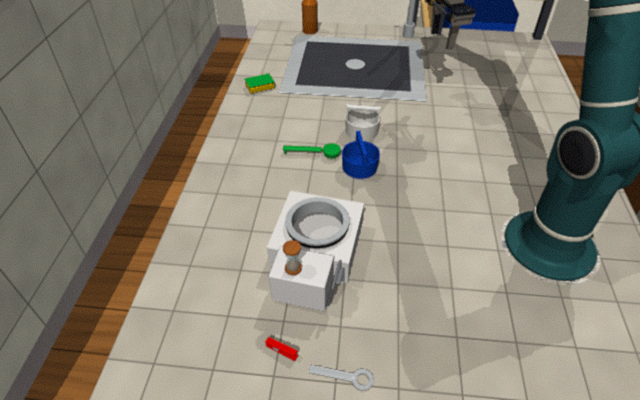

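The top view shows the collar at about (297,186). Basket candidates are the blue basket with a bar at (417,225), the white look-alike at (483,225) and a dark-blue mug at (65,90). I choose (417,225), and I'll check it in a close crop.

```bash
cat > h.py <<'E'
from plant import sensors,camera,arm
import cv2,numpy as np
from scipy.spatial.transform import Rotation as Ro
def p2w(c,px,z):
    u=cv2.undistortPoints(np.array(px,float).reshape(-1,1,2),c["mtx"],np.array(c["dist_coeffs"]))[:,0]
    d=np.c_[u,np.ones(len(u))]@c["R"]; o=-c["R"].T@c["t"]
    return o+d*((z-o[2])/d[:,2])[:,None]
def w2p(c,X):
    return cv2.projectPoints(np.array(X,float).reshape(-1,1,3),cv2.Rodrigues(c["R"])[0],c["t"],c["mtx"],np.array(c["dist_coeffs"]))[0][:,0]
def go(p,yaw=None):
    """shift (tool axes) and turn (6deg units) to world p with tool down, tool y-axis at yaw (rad, mod pi)"""
    o=sensors.get_obs();R=Ro.from_quat(o["tool_rot"])
    s=R.inv().apply(np.array(p)-o["tcp_pos"]); w=np.zeros(3)
    if yaw is not None:
        best=None
        for k in(0,np.pi):
            y=np.array([np.cos(yaw+k),np.sin(yaw+k),0]);z=np.array([0,0,-1.]);x=np.cross(y,z)
            v=(R.inv()*Ro.from_matrix(np.c_[x,y,z])).as_rotvec()
            if best is None or np.linalg.norm(v)<np.linalg.norm(best):best=v
        w=np.degrees(best)/6
    print("shift",s.round(4),"turn",w.round(2),"j7",o["joints"][6].round(2),"tcp",o["tcp_pos"].round(4))
E
python3 - <<'E'
from h import *
c=camera("top")
print(p2w(c,[[297,186]],.098),p2w(c,[[228,167]],.17),p2w(c,[[395,228],[442,221],[418,224]],.092))
cr=[cv2.resize(c["frame"][a:a+100,b:b+130,::-1],None,fx=4,fy=4,interpolation=3) for a,b in((135,215),(175,385))]
cv2.imwrite("pics/c1.png",cv2.resize(np.vstack(cr),None,fx=.75,fy=.75))
C=p2w(c,[[297,186]],.098)[0]
go([C[0]-.06,C[1],.40],None)
E
```

```text
[[0.56039714 0.05595292 0.098     ]] [[0.59269934 0.19963425 0.17      ]] [[ 0.46623711 -0.1755083   0.092     ]
 [ 0.48455111 -0.28588462  0.092     ]
 [ 0.47654147 -0.22944589  0.092     ]]
shift [ 0.4821 -0.5047 -0.2221] turn [0. 0. 0.] j7 -0.06 tcp [ 0.2552 -0.5973  0.1773]
```

View pics/c1.png

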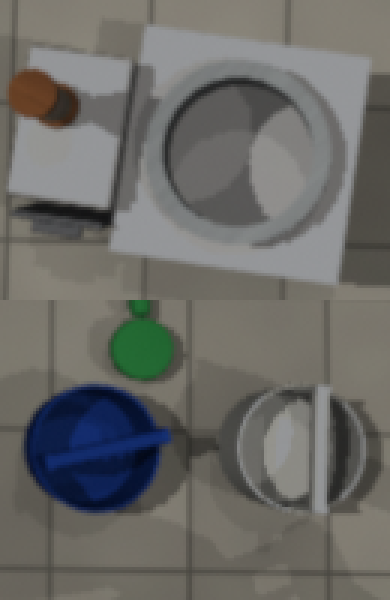

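The crop confirms the blue basket with its bar running roughly along y, the white basket beside it, and the collar ring with the timer on the wing.

```bash
python3 - <<'E'
from h import *
go([.54,.056,.36],np.radians(-8))
E
python3 -m crank '[0,0,-0.06,0,0,0,255, 0.03,-0.03,-0.1,0,0,-1,255, 0.07,-0.07,-0.15,0,0,-2,255, 0.11,-0.11,-0.18,0,0,-3,255, 0.15,-0.15,-0.18,0,0,-4,255, 0.19,-0.19,-0.18,0,0,-5,255, 0.23,-0.23,-0.18,0,0,-6,255, 0.27,-0.27,-0.18,0,0,-7,255, 0.31,-0.31,-0.18,0,0,-8,255, 0.35,-0.35,-0.18,0,0,-9,255]'
python3 - <<'E'
from h import *
go([.54,.056,.36],np.radians(-8))
E
```

```text
shift [ 0.5186 -0.4891 -0.1822] turn [-0.01 -0.01 -9.81] j7 -0.06 tcp [ 0.2552 -0.5973  0.1773]
t: 1.4
tcp_pos: [0.4399, -0.1366, 0.358]
tool_rot: [0.781, 0.625, -0.0, 0.0]
wrist_force: [1.4, 0.2, 1.4]
gripper_width: 0.0004
finger_force: 0.0
shift [ 0.2099  0.0553 -0.0021] turn [ 0.    0.   -0.78] j7 0.0 tcp [ 0.4399 -0.1366  0.358 ]
```

```bash

python3 -m crank '[0.06,0.015,0,0,0,-0.4,255, 0.12,0.03,0,0,0,-0.8,255, 0.17,0.045,0,0,0,-0.8,255, 0.21,0.055,0,0,0,-0.8,255, 0.21,0.055,0,0,0,-0.8,255, 0.21,0.055,0,0,0,-0.8,255]'
python3 - <<'E'
from h import *
c=camera("wrist");cv2.imwrite("pics/w1.png",c["frame"][...,::-1]);np.savez("w1.npz",**c)
go([.54,.056,.36],np.radians(-8))
print(w2p(c,[[.56,.056,.098]]))
E
```

```text
t: 2.15
tcp_pos: [0.5398, 0.0531, 0.3575]
tool_rot: [0.755, 0.655, -0.001, -0.0]
wrist_force: [-0.5, -0.8, -0.7]
gripper_width: 0.0012
finger_force: 0.0
shift [ 0.0035 -0.0003 -0.0023] turn [-0.    0.01 -0.03] j7 -0.42 tcp [0.5398 0.0525 0.3577]
[[334.77540489 164.8848017 ]]
```

View pics/w1.png

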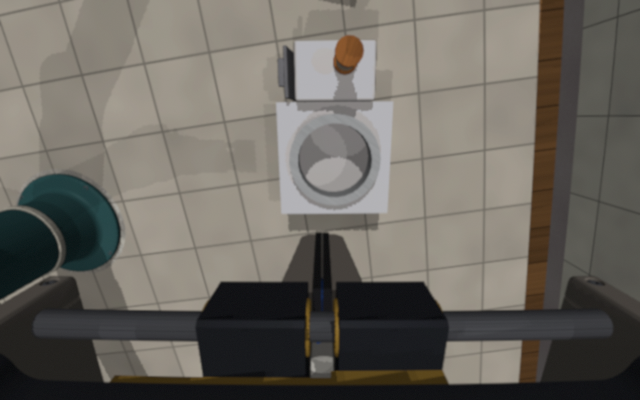

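The wrist view shows the collar at about (334,160), the deck corners near (277,103), (392,101), (388,213) and (282,213), and the timer on the wing at (348,48).

```bash
cat >> h.py <<'E'
def fit(c,z,x0,r=.073):
    g=cv2.GaussianBlur(cv2.cvtColor(c["frame"],cv2.COLOR_RGB2GRAY),(0,0),1).astype(np.float32)
    a=np.linspace(0,2*np.pi,180,endpoint=False);P=[]
    rr=np.linspace(r-.008,r+.008,65)
    for t in a:
        X=np.c_[x0[0]+rr*np.cos(t),x0[1]+rr*np.sin(t),0*rr+z]
        u=w2p(c,X).astype(np.float32);v=cv2.remap(g,u[:,0].reshape(1,-1),u[:,1].reshape(1,-1),1)[0]
        P.append(np.gradient(v))
    P=np.array(P);k=P.argmax(1);ok=(P.max(1)>2)
    X=np.c_[x0[0]+rr[k]*np.cos(a),x0[1]+rr[k]*np.sin(a)]
    from scipy.optimize import least_squares
    f=least_squares(lambda q:np.hypot(*(X[ok]-q[:2]).T)-q[2],[*x0[:2],r],loss="soft_l1",f_scale=.001)
    return f.x.round(4),ok.sum(),(np.median(abs(f.fun))).round(4)
E
python3 - <<'E'
from h import *
c=dict(np.load("w1.npz"))
print("corners",p2w(c,[[277,103],[392,101],[388,213],[282,213]],.08).round(4).tolist())
t=camera("top")
for cc,x in((c,p2w(c,[[334,160]],.096)[0]),(t,[.56,.056])):
    for i in range(3): q=fit(cc,.096,x);x=q[0]
    print(x,q)
print("timer",p2w(c,[[349,46]],.17))
E
```

```text
corners [[0.4833, 0.1629, 0.08], [0.6624, 0.1404, 0.08], [0.641, -0.0429, 0.08], [0.4588, -0.0169, 0.08]]
[0.5558 0.0512 0.0683] (array([0.5558, 0.0512, 0.0683]), np.int64(57), np.float64(0.0009))
[0.559  0.0493 0.0708] (array([0.559 , 0.0493, 0.0708]), np.int64(25), np.float64(0.0005))
timer [[0.59478486 0.20942278 0.17      ]]
```

```bash
python3 - <<'E'
from h import *
c=dict(np.load("w1.npz"));print("cam",-c["R"].T@c["t"],c["R"][2]);go([.56,-.03,.22],np.radians(-7))
E
python3 -m crank '[-0.04,0.02,0.05,0,0,-0.1,255, -0.08,0.03,0.1,0,0,-0.2,255, -0.08,0.03,0.13,0,0,-0.2,255, -0.08,0.03,0.13,0,0,-0.2,255, -0.08,0.03,0.13,0,0,-0.2,255]'
python3 - <<'E'
from h import *
c=camera("wrist");cv2.imwrite("pics/w2.png",c["frame"][...,::-1]);np.savez("w2.npz",**c)
go([.56,.06,.22],np.radians(-7))
print(w2p(c,[[.56,.06,.096]]))
E
```

```text
cam [0.55045556 0.12844901 0.56399857] [-0.04143702 -0.27279263 -0.96118008]
shift [-0.0785  0.0317  0.138 ] turn [-0.    0.01 -0.2 ] j7 -0.42 tcp [0.5398 0.0524 0.3579]
t: 2.88
tcp_pos: [0.5594, -0.0292, 0.2298]
tool_rot: [0.748, 0.663, 0.001, 0.001]
wrist_force: [-0.4, 0.0, 0.6]
gripper_width: 0.0006
finger_force: 0.0
shift [ 0.0883 -0.0104  0.0102] turn [ 0.03 -0.    0.03] j7 -0.3 tcp [ 0.5597 -0.0289  0.2302]
[[313.02412351 107.66180413]]
```

View pics/w2.png

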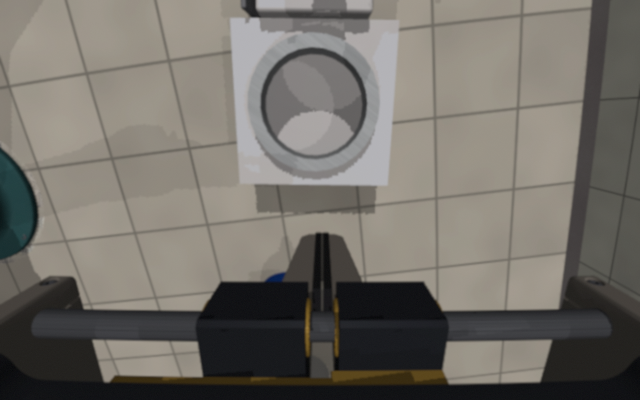

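Collar outer edge spans columns 247–380, and rows about 32–172; deck corners are at about (231,18), (398,21), (387,185) and (240,184).

```bash
python3 - <<'E'
from h import *
c=dict(np.load("w2.npz"))
k=p2w(c,[[231,18],[398,21],[387,185],[240,184]],.08);print("corners",k.round(4).tolist(),k.mean(0))
a=np.arange(0,2*np.pi,.01)
for z,r in((.098,.073),(.098,.059)):
  u=w2p(c,np.c_[.56+r*np.cos(a),.06+r*np.sin(a),0*a+z]);print(u.min(0),u.max(0))
# inner edge (gray->dark) by gradient
for i,x in enumerate([[.56,.06],]):
  for s in range(3): q=fit(c,.098,x,.059);x=q[0][:2]
  print("inner",q)
  x=q[0][:2]
  for s in range(3): q=fit(c,.098,x,.073);x=q[0][:2]
  print("outer",q)
im=c["frame"][...,::-1].copy();cv2.polylines(im,[np.round(w2p(c,np.c_[.56+.073*np.cos(a),.06+.073*np.sin(a),0*a+.098])).astype(int)],True,(0,0,255),1)
cv2.polylines(im,[np.round(w2p(c,np.c_[.56+.059*np.cos(a),.06+.059*np.sin(a),0*a+.098])).astype(int)],True,(0,255,0),1)
cv2.imwrite("pics/w2o.png",cv2.resize(im[0:200,210:420],None,fx=2.8,fy=2.8))
E
```

```text
corners [[0.4833, 0.1642, 0.08], [0.6628, 0.1393, 0.08], [0.6392, -0.0414, 0.08], [0.4579, -0.0181, 0.08]] [0.56080476 0.06100489 0.08      ]
[246.67029921  34.38781421] [379.26949911 173.10678706]
[259.39003734  49.04692768] [366.5524102  161.10902583]
inner (array([0.5607, 0.0624, 0.0584]), np.int64(180), np.float64(0.0002))
outer (array([0.5599, 0.0522, 0.0714]), np.int64(111), np.float64(0.0007))
```

View pics/w2o.png

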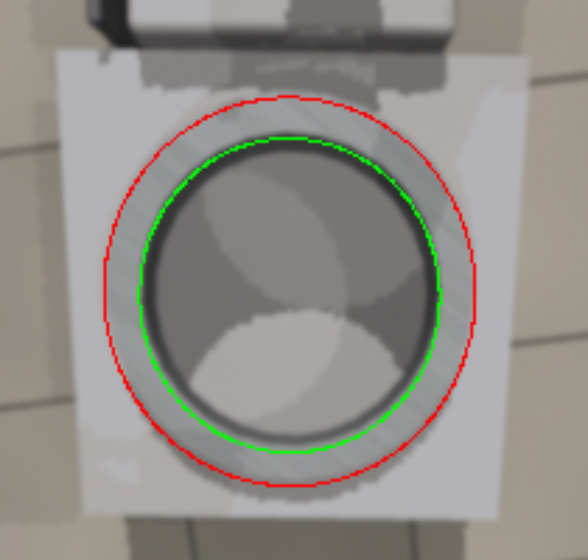

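The overlay fits the collar well. Its centre is about (0.5605, 0.0615) and the caddy yaw is about -7.5°. I start at the -y side of the rim.

```bash
python3 -m crank '[0.024,-0.010,0.05,0,0,0,255, 0.024,-0.010,0.1,0,0,0,255, 0.024,-0.010,0.12,0,0,0,255, 0.024,-0.010,0.124,0,0,0,255, 0.024,-0.010,0.125,0,0,0,255, 0.024,-0.010,0.126,0,0,0,255, 0.024,-0.010,0.127,0,0,0,255]'
python3 -m crank '[0,0,0.001,0,0,0,255,0,0,0.002,0,0,0,255]'
python3 -m crank '[0,0,0.001,0,0,0,255,0,0,0.002,0,0,0,255]'
```

```text
t: 3.8
tcp_pos: [0.5522, -0.0044, 0.1019]
tool_rot: [0.748, 0.663, 0.001, 0.001]
wrist_force: [0.0, -0.9, 0.2]
gripper_width: 0.0
finger_force: 0.0
t: 4.05
tcp_pos: [0.5516, -0.0044, 0.099]
tool_rot: [0.748, 0.663, 0.0, 0.0]
wrist_force: [-0.1, -0.6, 0.4]
gripper_width: 0.0002
finger_force: 0.0
t: 4.3
tcp_pos: [0.5515, -0.0043, 0.0968]
tool_rot: [0.748, 0.663, -0.0, -0.0]
wrist_force: [-0.2, 1.1, 0.6]
gripper_width: 0.0004
finger_force: 0.0
```

```bash
for i in 1; do python3 -m crank '[0,0,0.001,0,0,0,255]' | egrep 'tcp|wrist'; python3 -m crank '[0,0,0.001,0,0,0,255]'| egrep 'tcp|wrist'; done
```

```text
tcp_pos: [0.5515, -0.0043, 0.0958]
wrist_force: [1.0, 0.2, -1.0]
tcp_pos: [0.5515, -0.0043, 0.0949]
wrist_force: [-0.4, 0.3, -0.6]
```

```bash
python3 -m crank '[0,0,0.001,0,0,0,255]' | egrep 'tcp|wrist'; python3 -m crank '[0,0,0.001,0,0,0,255]'| egrep 'tcp|wrist'
```

```text
tcp_pos: [0.5515, -0.0043, 0.0939]
wrist_force: [-0.3, 1.2, -0.1]
tcp_pos: [0.5515, -0.0043, 0.0929]
wrist_force: [-0.3, 0.4, -0.0]
```

```bash
python3 - <<'E'
from h import *
c=camera("wrist");s=camera("side")
a=cv2.resize(c["frame"][100:300,200:440,::-1],None,fx=2,fy=2)
b=cv2.resize(s["frame"][170:270,250:370,::-1],None,fx=4,fy=4,interpolation=3)
print(sensors.get_obs()["wrist_force"])
b=b[:400,80:400];cv2.imwrite("pics/t1.png",np.hstack([a,b]))
E
```

```text
[ 0.48938838  0.04156916 -0.33055831]
```

View pics/t1.png

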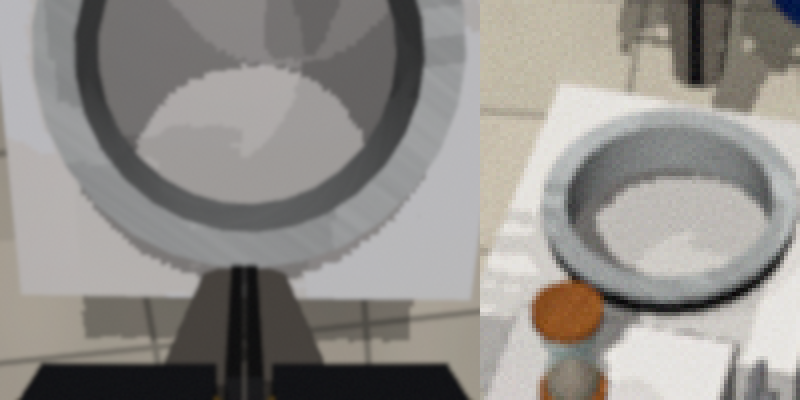

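The fingertips are at about (322,232) in the wrist view and (324,191) in the side view. That is behind the collar, off its -y edge. I'll check where the TCP and the collar project in each view.

```bash
python3 - <<'E'
from h import *
o=sensors.get_obs();T=o["tcp_pos"];print(T)
w=camera("wrist");s=camera("side");t=camera("top")
for n,c,p in(("w",w,[322,232]),("s",s,[324,191])):
    print(n,"tcp->px",w2p(c,[T]),"px->w z=.093",p2w(c,[p],.093), "z=.1",p2w(c,[p],.1))
# collar pixel estimate side: ellipse outer
g=lambda x,y:[250+(x-480+80)/4,170+y/4]
pts=[g(543,200),g(796,200),g(675,110),g(690,303)]
print("collar side pts",pts,p2w(s,pts,.098))
gw=lambda x,y:[200+x/2,100+y/2]
print("wrist collar",p2w(w,[gw(40,50),gw(465,50),gw(240,265)],.098))
for c in(s,t):
    f=[.5605,.0615]
    for i in range(3): q=fit(c,.098,f,.059);f=q[0][:2]
    print("inner",q)
E
```

```text
[ 0.55147111 -0.00432958  0.09285437]
w tcp->px [[322.6577804  224.78336748]] px->w z=.093 [[ 0.5502938  -0.00995749  0.093     ]] z=.1 [[ 0.55063267 -0.00720666  0.1       ]]
s tcp->px [[324.13816161 199.80100053]] px->w z=.093 [[ 0.55483569 -0.03386438  0.093     ]] z=.1 [[ 0.55410206 -0.02674585  0.1       ]]
collar side pts [[285.75, 220.0], [349.0, 220.0], [318.75, 197.5], [322.5, 245.75]] [[ 0.63084768  0.07340977  0.098     ]
 [ 0.48844174  0.0587993   0.098     ]
 [ 0.56443727 -0.00560044  0.098     ]
 [ 0.54030079  0.13914585  0.098     ]]
wrist collar [[ 0.49209974  0.07597113  0.098     ]
 [ 0.63291     0.05892189  0.098     ]
 [ 0.54902741 -0.00820754  0.098     ]]
inner (array([0.5607, 0.0648, 0.0586]), np.int64(61), np.float64(0.0005))
inner (array([0.5617, 0.0623, 0.0601]), np.int64(40), np.float64(0.0004))
```

```bash
python3 -m crank '[0,0,0.001,0,0,0,255]' | egrep 'tcp|wrist'; python3 -m crank '[0,0,0.001,0,0,0,255]'| egrep 'tcp|wrist'; python3 -m crank '[0,0,0.001,0,0,0,255]' | egrep 'tcp|wrist'
python3 - <<'E'
from h import *
for T in([[.2551,-.5972,.1771]],):
  for n in("side","top"):
    c=camera(n);print(n,w2p(c,T))
im=cv2.imread("pics/side0.png")
o=sensors.get_obs();c=camera("side");T=o["tcp_pos"];p=w2p(c,[T])[0].astype(int);print(p)
a=im[0:70,400:500];b=c["frame"][140:210,275:375,::-1]
im2=np.vstack([cv2.resize(a,None,fx=4,fy=4),cv2.resize(b,None,fx=4,fy=4)]);cv2.imwrite("pics/t2.png",im2)
E
```

```text
tcp_pos: [0.5517, -0.0043, 0.092]
wrist_force: [-0.7, -0.3, -0.1]
tcp_pos: [0.5516, -0.0043, 0.0909]
wrist_force: [0.2, 0.2, 0.0]
tcp_pos: [0.5515, -0.0043, 0.0899]
wrist_force: [-0.1, 0.4, -0.8]
side [[439.0504728   51.73045971]]
top [[601.59322635 333.12554415]]
[324 200]
```

View pics/t2.png

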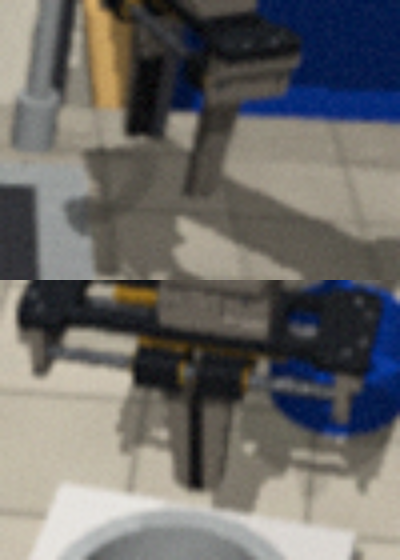

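In the side view the fingertips show at about (324,192), while the TCP projects to (324,200). So the real tips sit clearly higher than the reported TCP, which explains why there is no contact. I'll keep going down slowly and watch the force.

```bash
python3 -m crank '[0,0,0.001,0,0,0,255,0,0,0.002,0,0,0,255,0,0,0.003,0,0,0,255]' | egrep 'tcp|wrist'; python3 -m crank '[0,0,0.001,0,0,0,255,0,0,0.002,0,0,0,255]' | egrep 'tcp|wrist';python3 -m crank '[0,0,0.001,0,0,0,255,0,0,0.002,0,0,0,255]' | egrep 'tcp|wrist'
python3 - <<'E'
from h import *
o=sensors.get_obs();print(o["wrist_force"],o["torque"],o["joint_torque"].round(2))
E
```

```text
tcp_pos: [0.5515, -0.0043, 0.0869]
wrist_force: [0.5, 0.7, -0.1]
tcp_pos: [0.5515, -0.0043, 0.0849]
wrist_force: [0.8, -0.6, 0.5]
tcp_pos: [0.5515, -0.0043, 0.0829]
wrist_force: [-0.3, 1.2, 0.2]
[-0.27719846  1.19937038  0.20617511] [-0.01648871 -0.09858982  0.00481275] [ 2.000e-02 -4.488e+01 -6.220e+00 -1.965e+01 -6.000e-02 -0.000e+00
  1.000e-02]
```

```bash
python3 -m crank '[0,0,0.001,0,0,0,255,0,0,0.002,0,0,0,255,0,0,0.003,0,0,0,255]' | egrep 'tcp|wrist'; python3 -m crank '[0,0,0.001,0,0,0,255,0,0,0.002,0,0,0,255]' | egrep 'tcp|wrist'
python3 - <<'E'
from h import *
c=camera("side");g=c["frame"].mean(2).astype(int);print(w2p(c,[sensors.get_obs()["tcp_pos"]]));
for r in range(184,216):print(r,g[r,312:338:2])
E
```

```text
tcp_pos: [0.5515, -0.0043, 0.0799]
wrist_force: [-0.2, 0.4, 0.3]
tcp_pos: [0.5515, -0.0043, 0.0779]
wrist_force: [0.3, -0.8, 0.3]
[[324.15587083 204.21984653]]
184 [173 155 139  88  94  42  22  87  95  92 112 127 165]
185 [182 176 166  91  94  49  18  88  94  96 110 121 119]
186 [179 183 173  91  91  46  15  87  90  95 112 117 114]
187 [178 180 176 102  87  46  18  86  89  74 115 117 117]
188 [180 175 184 114  89  45  24  83  92  67 111 112 119]
189 [180 178 185 114  92  47  16  89  92  68 115 116 119]
190 [179 182 182 121  92  41  27  89  91  68 115 111 116]
191 [181 174 182 127  88  42  17  88  87  71 119 115 119]
192 [178 177 176 128  88  46  21  84  90  82 117 113 116]
193 [181 179 183 138  86  48  20  91  89 100 113 118 115]
194 [206 192 186 170 107  42  17  82  83 110 116 113 112]
195 [225 212 199 199 163  76  33  83  95 109 113 118 114]
196 [225 213 202 203 198 141  89  99 109 123 120 115 114]
197 [204 197 184 187 191 177 150 126 132 131 156 141 119]
198 [174 173 168 177 167 169 168 155 156 160 198 181 170]
199 [169 170 173 162 148 152 170 162 169 177 205 204 205]
200 [164 164
[... 215 characters left out ...]
167]
204 [130 134 135 139 137 137 138 132 139 140 151 169 165]
205 [132 133 128 134 136 141 134 133 131 128 132 158 168]
206 [129 135 135 137 138 138 139 132 130 132 120 133 160]
207 [129 137 136 138 138 134 133 128 130 126 125 119 145]
208 [132 131 133 136 137 134 134 131 132 127 120 114 117]
209 [127 131 137 138 133 137 133 128 124 131 124 115 113]
210 [133 136 137 136 133 130 130 133 128 128 123 116 107]
211 [136 131 125 130 129 129 133 134 134 130 125 117 109]
212 [117 115 115 120 116 117 128 129 127 130 125 121 114]
213 [111 114 107 114 108 113 132 118 124 126 122 123 111]
214 [108 141 147 147 144 147 160 138 141 125 128 115 113]
215 [149 178 187 183 181 182 183 173 172 148 142 120 112]
```

```bash
python3 -m crank '[0,0,0.0012,0,0,0,255,0,0,0.0024,0,0,0,255,0,0,0.0036,0,0,0,255]' | egrep 't:|tcp|wrist'; python3 -m crank '[0,0,0.0012,0,0,0,255,0,0,0.0024,0,0,0,255]' | egrep 'tcp|wrist'
```

```text
t: 7.5
tcp_pos: [0.5515, -0.0043, 0.0743]
tool_rot: [0.748, 0.663, -0.0, 0.0]
wrist_force: [-0.2, -0.6, 0.3]
tcp_pos: [0.5515, -0.0043, 0.0719]
wrist_force: [-0.3, 1.0, 0.1]
```

```bash
python3 -m crank '[0,0,0.0012,0,0,0,255,0,0,0.0024,0,0,0,255]' | egrep 't:|tcp|wrist'; python3 -m crank '[0,0,0.0012,0,0,0,255]' | egrep 'tcp|wrist'
```

```text
t: 8.0
tcp_pos: [0.5515, -0.0043, 0.0695]
tool_rot: [0.748, 0.663, -0.0, 0.0]
wrist_force: [0.5, -0.7, 0.8]
tcp_pos: [0.5515, -0.0043, 0.0683]
wrist_force: [-0.1, -0.7, -1.0]
```

```bash
for k in 1; do python3 -m crank '[0,0,0.0012,0,0,0,255,0,0,0.0024,0,0,0,255]' | egrep 'tcp|wrist'; python3 -m crank '[0,0,0.0012,0,0,0,255]' | egrep 'tcp|wrist';  done; python3 - <<'E'
from h import *
c=camera("side");g=c["frame"].mean(2).astype(int);T=sensors.get_obs()["tcp_pos"];print(w2p(c,[T,[T[0],T[1],.098],[T[0],T[1]+.01,.098]]));
for r in range(190,212):print(r,g[r,312:338:2])
E
```

```text
tcp_pos: [0.5515, -0.0043, 0.0659]
wrist_force: [0.5, -0.1, 0.4]
tcp_pos: [0.5515, -0.0043, 0.0647]
wrist_force: [-0.2, 0.3, -0.3]
[[324.16869292 208.0364878 ]
 [324.16797901 198.28406649]
 [323.73426659 201.28900521]]
190 [182 184 176 100  86  43  20  85  91  67 111 119 111]
191 [175 186 178 103  92  41  17  84  90  66 113 114 113]
192 [178 177 180 113  93  42  23  87  92  66 109 118 113]
193 [184 177 179 119  90  50  26  85  90  70 114 118 117]
194 [200 189 187 129  92  48  20  87  90  66 120 114 116]
195 [215 206 199 145  87  45  21  82  92  75 122 116 114]
196 [211 207 204 147  88  41  19  89  91  90 119 115 120]
197 [194 190 188 150  87  40  23  80  85 111 135 134 125]
198 [176 176 169 142  92  43  19  88  83 119 173 185 164]
199 [168 171 167 146 114  55  24  85  93 127 193 206 212]
200 [165 168 158 146 140 100  65 104 118 145 183 196 209]
201 [155 152 144 135 138 140 117 137 150 171 174 174 191]
202 [138 133 134 133 138 138 138 142 150 173 170 166 174]
203 [125 132 133 132 134 139 135 141 138 165 166 171 170]
204 [132 131 137 138 137 136 135 139 134 144 154 169 168]
205 [129 132 130 137 137 137 136 127 129 133 127 157 169]
206 [133 134 135 135 137 140 132 132 128 125 122 137 157]
207 [130 133 133 134 142 135 130 131 128 126 121 116 140]
208 [132 129 133 140 133 136 131 129 130 123 123 114 122]
209 [131 132 134 140 139 135 136 129 126 122 122 120 113]
210 [132 132 129 136 138 133 131 127 130 125 120 115 106]
211 [130 138 130 131 129 128 132 137 131 126 127 117 111]
```

```bash
python3 -m crank '[0,0,0.0012,0,0,0,255]' | egrep 'tcp|wrist'; python3 -m crank '[0,0,0.0012,0,0,0,255]' | egrep 'tcp|wrist'; python3 -m crank '[0,0,0.0012,0,0,0,255]' | egrep 'tcp|wrist'
```

```text
tcp_pos: [0.5516, -0.0043, 0.0636]
wrist_force: [0.3, 0.5, -0.3]
tcp_pos: [0.5515, -0.0043, 0.0623]
wrist_force: [0.9, -0.1, 0.5]
tcp_pos: [0.5515, -0.0043, 0.0611]
wrist_force: [-0.6, -0.5, -0.3]
```

```bash
python3 -m crank '[0,0,0.001,0,0,0,255]' | egrep 'tcp|wrist'; python3 -m crank '[0,0,0.001,0,0,0,255]' | egrep 'tcp|wrist'
```

```text
tcp_pos: [0.5516, -0.0044, 0.0604]
wrist_force: [-1.1, -1.0, 4.8]
tcp_pos: [0.5517, -0.0047, 0.0595]
wrist_force: [-0.9, -2.1, 4.1]
```

Contact at last: the rim top is at a z reading of about 0.0608, so the tips sit about 37 mm above the reported TCP. Next is the opposite side.

```bash
python3 -m crank '[0,0,-0.006,0,0,0,255, 0.044,0,-0.006,0,0,0,255,0.088,0,-0.006,0,0,0,255,0.132,0,-0.006,0,0,0,255,0.132,0,-0.006,0,0,0,255,0.132,0,-0.005,0,0,0,255,0.132,0,-0.004,0,0,0,255,0.132,0,-0.003,0,0,0,255]' | egrep 't:|tcp_|wrist'; python3 -m crank '[0,0,0.001,0,0,0,255]' | egrep 'tcp|wrist'
```

```text
t: 10.18
tcp_pos: [0.5675, 0.1251, 0.0623]
tool_rot: [0.749, 0.663, -0.0, 0.0]
wrist_force: [-1.6, -2.3, 4.4]
tcp_pos: [0.5677, 0.1254, 0.0615]
wrist_force: [-1.1, -2.5, 4.1]
```

```bash
python3 -m crank '[0,0,0.001,0,0,0,255]' | egrep 'tcp|wrist'; python3 -m crank '[0,0,0.001,0,0,0,255]' | egrep 'tcp|wrist'
```

```text
tcp_pos: [0.5678, 0.1257, 0.0604]
wrist_force: [0.6, -3.3, 4.0]
tcp_pos: [0.5678, 0.1261, 0.0594]
wrist_force: [0.3, -3.3, 4.0]
```

```bash
python3 -m crank '[0,0,-0.006,0,0,0,255, -0.033,0.033,-0.006,0,0,0,255,-0.066,0.066,-0.006,0,0,0,255,-0.066,0.066,-0.006,0,0,0,255,-0.066,0.066,-0.005,0,0,0,255,-0.066,0.066,-0.004,0,0,0,255,-0.066,0.066,-0.003,0,0,0,255]' | egrep 't:|tcp_|wrist'; python3 -m crank '[0,0,0.001,0,0,0,255]' | egrep 'tcp|wrist'
```

```text
t: 11.42
tcp_pos: [0.6244, 0.0546, 0.0622]
tool_rot: [0.748, 0.664, 0.0, -0.0]
wrist_force: [0.3, -0.4, -0.0]
tcp_pos: [0.6247, 0.054, 0.0612]
wrist_force: [-0.6, -0.4, -0.4]
```

```bash
python3 -m crank '[0,0,0.001,0,0,0,255]' | egrep 'tcp|wrist'; python3 -m crank '[0,0,0.001,0,0,0,255]' | egrep 'tcp|wrist'
```

```text
tcp_pos: [0.6249, 0.0535, 0.0601]
wrist_force: [-0.0, 0.1, 0.4]
tcp_pos: [0.6249, 0.0533, 0.0591]
wrist_force: [-0.5, 0.9, 2.3]
```

```bash
python3 -m crank '[0,0,0.001,0,0,0,255,0,0,0.002,0,0,0,255]' | egrep 'tcp|wrist'; python3 -m crank '[0,0,-0.007,0,0,0,255, 0,-0.044,-0.007,0,0,0,255,0,-0.088,-0.007,0,0,0,255,0,-0.132,-0.007,0,0,0,255,0,-0.132,-0.006,0,0,0,255,0,-0.132,-0.005,0,0,0,255,0,-0.132,-0.004,0,0,0,255,0,-0.132,-0.003,0,0,0,255]' | egrep 't:|tcp_|wrist'
```

```text
tcp_pos: [0.625, 0.0533, 0.0586]
wrist_force: [-4.3, -1.1, 13.8]
t: 13.05
tcp_pos: [0.495, 0.069, 0.0603]
tool_rot: [0.748, 0.663, 0.0, 0.0]
wrist_force: [-0.3, -0.3, 4.1]
```

```bash
python3 -m crank '[0,0,0.001,0,0,0,255]' | egrep 'tcp|wrist'; python3 -m crank '[0,0,0.001,0,0,0,255]' | egrep 'tcp|wrist'
```

```text
tcp_pos: [0.4948, 0.069, 0.0594]
wrist_force: [-0.1, -2.0, 4.9]
tcp_pos: [0.4946, 0.0689, 0.0585]
wrist_force: [-1.0, -2.3, 13.5]
```

```bash
python3 -m crank '[0,0,0.0007,0,0,0,255]' | egrep 'tcp|wrist'; python3 -m crank '[0,0,0.0005,0,0,0,255]' | egrep 'tcp|wrist'
```

```text
tcp_pos: [0.4946, 0.0689, 0.0584]
wrist_force: [-3.4, -2.0, 16.9]
tcp_pos: [0.4946, 0.0689, 0.0584]
wrist_force: [-4.1, -2.3, 19.4]
```

Hard stop: W at 0.0584 and E at 0.0586, so the seal is near. Next S and N.

```bash
python3 -m crank '[0,0,-0.008,0,0,0,255, -0.033,0.033,-0.008,0,0,0,255,-0.066,0.066,-0.008,0,0,0,255,-0.066,0.066,-0.007,0,0,0,255,-0.066,0.066,-0.006,0,0,0,255,-0.066,0.066,-0.005,0,0,0,255,-0.066,0.066,-0.004,0,0,0,255]' | egrep 't:|tcp_|wrist';python3 -m crank '[0,0,0.001,0,0,0,255]' | egrep 'tcp|wrist'
```

```text
t: 14.42
tcp_pos: [0.551, -0.0032, 0.061]
tool_rot: [0.748, 0.664, -0.0, -0.0]
wrist_force: [1.1, 0.1, -0.4]
tcp_pos: [0.5514, -0.0037, 0.06]
wrist_force: [0.1, 0.3, -0.1]
```

```bash
python3 -m crank '[0,0,0.001,0,0,0,255]' | egrep 'tcp|wrist'; python3 -m crank '[0,0,0.001,0,0,0,255]' | egrep 'tcp|wrist'
```

```text
tcp_pos: [0.5515, -0.0041, 0.059]
wrist_force: [0.8, 0.2, 0.3]
tcp_pos: [0.5515, -0.0042, 0.0585]
wrist_force: [-4.1, -0.2, 11.7]
```

```bash
python3 -m crank '[0,0,0.001,0,0,0,255]' | egrep 'tcp|wrist'; python3 -m crank '[0,0,-0.008,0,0,0,255, 0.044,0,-0.008,0,0,0,255,0.088,0,-0.008,0,0,0,255,0.132,0,-0.008,0,0,0,255,0.132,0,-0.007,0,0,0,255,0.132,0,-0.006,0,0,0,255,0.132,0,-0.005,0,0,0,255,0.132,0,-0.004,0,0,0,255,0.132,0,-0.003,0,0,0,255]' | egrep 't:|tcp_|wrist'; python3 -m crank '[0,0,0.001,0,0,0,255]' | egrep 'tcp|wrist'
```

```text
tcp_pos: [0.5515, -0.0042, 0.0584]
wrist_force: [-5.6, -0.9, 19.4]
t: 16.05
tcp_pos: [0.5674, 0.126, 0.0599]
tool_rot: [0.749, 0.663, -0.0, 0.0]
wrist_force: [0.6, -0.1, -0.1]
tcp_pos: [0.5673, 0.1264, 0.0589]
wrist_force: [-0.7, 0.8, 0.3]
```

```bash
python3 -m crank '[0,0,0.001,0,0,0,255]' | egrep 'tcp|wrist'; python3 -m crank '[0,0,0.0005,0,0,0,255]' | egrep 'tcp|wrist'
```

```text
tcp_pos: [0.5675, 0.1265, 0.0585]
wrist_force: [-2.6, -1.4, 10.1]
tcp_pos: [0.5674, 0.1265, 0.0585]
wrist_force: [-3.0, -1.8, 11.4]
```

```bash
python3 -m crank '[0,0,0.001,0,0,0,255]' | egrep 'tcp|wrist'; python3 -m crank '[0,0,-0.008,0,0,0,255, -0.033,0.033,-0.008,0,0,0,255,-0.066,0.066,-0.008,0,0,0,255,-0.066,0.066,-0.007,0,0,0,255,-0.066,0.066,-0.006,0,0,0,255,-0.066,0.066,-0.005,0,0,0,255,-0.066,0.066,-0.004,0,0,0,255,-0.066,0.066,-0.003,0,0,0,255,-0.066,0.066,-0.002,0,0,0,255]' | egrep 't:|tcp_|wrist'; python3 -m crank '[0,0,0.001,0,0,0,255]' | egrep 'tcp|wrist'
```

```text
tcp_pos: [0.5675, 0.1265, 0.0584]
wrist_force: [-7.2, -2.6, 21.0]
t: 17.68
tcp_pos: [0.6249, 0.0536, 0.0586]
tool_rot: [0.748, 0.664, -0.0, 0.0]
wrist_force: [-2.8, 0.9, 7.0]
tcp_pos: [0.6249, 0.0536, 0.0586]
wrist_force: [-4.2, -0.7, 12.3]
```

```bash
python3 -m crank '[0,0,0.001,0,0,0,255]' | egrep 'tcp|wrist'
```

```text
tcp_pos: [0.6249, 0.0536, 0.0585]
wrist_force: [-6.9, -1.2, 18.3]
```

```bash
python3 -m crank '[0,0,-0.009,0,0,0,255, 0,-0.044,-0.009,0,0,0,255,0,-0.088,-0.009,0,0,0,255,0,-0.132,-0.009,0,0,0,255,0,-0.132,-0.007,0,0,0,255,0,-0.132,-0.006,0,0,0,255,0,-0.132,-0.005,0,0,0,255,0,-0.132,-0.004,0,0,0,255,0,-0.132,-0.003,0,0,0,255,0,-0.132,-0.002,0,0,0,255]' | egrep 't:|tcp_|wrist'; python3 -m crank '[0,0,0.001,0,0,0,255]' | egrep 'tcp|wrist'
```

```text
t: 19.18
tcp_pos: [0.494, 0.0691, 0.0585]
tool_rot: [0.748, 0.663, -0.0, -0.0]
wrist_force: [-2.0, -0.1, 10.2]
tcp_pos: [0.4941, 0.0691, 0.0585]
wrist_force: [-5.7, -1.1, 18.6]
```

```bash
python3 -m crank '[0,0,-0.03,0,0,0,255, 0,0,-0.08,0,0,0,255, 0,0,-0.14,0,0,0,200, 0,0,-0.20,0,0,0,100, 0,0,-0.22,0,0,0,0]' | egrep 't:|tcp|wrist|width'
python3 - <<'E'
from h import *
c=camera("top");s=camera("side")
m=cv2.inRange(cv2.cvtColor(s["frame"],cv2.COLOR_RGB2HSV),(105,120,40),(130,255,255));n,l,st,ce=cv2.connectedComponentsWithStats(m);print(st[st[:,4]>80])
print("bar",p2w(c,[[395,228],[442,221]],.092))
go([.4754,-.2307,.30],np.radians(9.4))
E
```

```text
t: 19.92
tcp_pos: [0.4956, 0.0696, 0.2814]
tool_rot: [0.748, 0.663, 0.002, 0.002]
wrist_force: [-0.4, 0.1, -1.9]
gripper_width: 0.0283
[[     0      0    640    400 252816]
 [   443      0     75     31   2081]
 [   342    131     38     48   1103]]
bar [[ 0.46623711 -0.1755083   0.092     ]
 [ 0.48455111 -0.28588462  0.092     ]]
shift [-0.3003  0.0163 -0.0201] turn [ 0.05  0.   -2.71] j7 -0.43 tcp [0.4954 0.0694 0.2799]
```

```bash
python3 -m crank '[-0.06,0.003,-0.02,0,0,-0.5,0, -0.12,0.006,-0.03,0,0,-1,0, -0.18,0.009,-0.03,0,0,-1.5,0, -0.24,0.012,-0.03,0,0,-2,0, -0.30,0.016,-0.03,0,0,-2.7,0, -0.31,0.016,-0.03,0,0,-2.7,0, -0.31,0.016,-0.03,0,0,-2.7,0, -0.31,0.016,-0.03,0,0,-2.7,0]' | egrep 't:|tcp|wrist|width'
python3 - <<'E'
from h import *
c=camera("wrist");np.savez("w3.npz",**c)
m=cv2.inRange(cv2.cvtColor(c["frame"],cv2.COLOR_RGB2HSV),(105,120,20),(130,255,255));n,l,st,ce=cv2.connectedComponentsWithStats(m);print(st[st[:,4]>200])
a=np.linspace(0,2*np.pi,100)
im=c["frame"][...,::-1].copy()
ctr=np.array([.4754,-.2307])
cv2.polylines(im,[np.round(w2p(c,np.c_[ctr[0]+.053*np.cos(a),ctr[1]+.053*np.sin(a),0*a+.055])).astype(int)],True,(0,0,255),1)
d=np.array([.18,-.98]);e=np.array([.98,.18])
q=[np.r_[ctr+s*.05*d+t*.006*e,.092] for s,t in((1,1),(1,-1),(-1,-1),(-1,1))]
cv2.polylines(im,[np.round(w2p(c,q)).astype(int)],True,(0,255,255),1)
cv2.imwrite("pics/w3.png",im)
E
```

```text
t: 21.02
tcp_pos: [0.473, -0.2385, 0.307]
tool_rot: [0.646, 0.763, 0.0, -0.001]
wrist_force: [-0.0, -0.3, -0.4]
gripper_width: 0.0917
[[     0      0    640    400 252616]
 [   291    136     65     71   3384]]
```

View pics/w3.png

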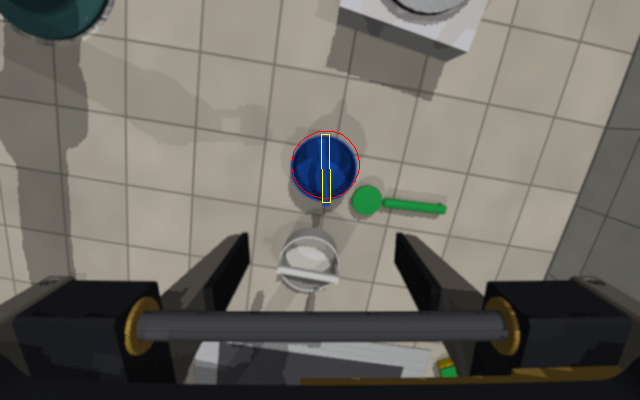

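The wrist view shows the blue basket blob at columns 291–355, rows 136–206, about 4–5 px lower than my overlay. The white basket is at (310,262) and the brush head at (367,200). I'll refine the bar.

```bash
python3 - <<'E'
from h import *
c=dict(np.load("w3.npz"));f=c["frame"]
b=f[...,2].astype(int);roi=np.zeros(b.shape,bool);roi[130:212,288:360]=1
blue=(b-f[...,0]>40)&roi
v=b[blue];print(np.percentile(v,[5,25,50,75,90,98]))
for r in range(134,210,6):print(r,b[r,290:358:4])
s=sensors.get_obs();
for r in (.055,):
    # rim: fit circle of blob boundary excluding bar
    cn=max(cv2.findContours(blue.astype(np.uint8),0,1)[0],key=cv2.contourArea)[:,0].astype(float)
    X=p2w(c,cn,.055)[:,:2]
    from scipy.optimize import least_squares
    q=least_squares(lambda q:np.hypot(*(X-q).T)-.053,[.475,-.235],loss="cauchy",f_scale=.001).x;print("rim ctr",q)
E
```

```text
[ 65.  86. 104. 124. 141. 149.]
134 [137 126 125 125 118 111 112 116 120 124 126 125 109 128 127 128 127]
140 [127 125 125 123 128 102 101 145 159 115 104  90 117 136 127 127 127]
146 [134 130 125  81  91 103 104 115 148 110 105 103  92  75 109 130 128]
152 [135 136  64  78  86 103 104 109 149 109 104 105 100  77  75  91 126]
158 [135  85  82  76  87 114 104 100 148 120 104 103 102  76  77  67 127]
164 [135  59 104 120 121 105 102 124 147 133 148 139  97  76  84  76  82]
170 [140  68 124 122 121  89  89 126 146 136 148 141 125  91  92  63  81]
176 [107  83  83 125 118  86  96 130 142 140 133 127 121 120  75  53 113]
182 [102 127  83  91 120  84  88 131 138 145 121 120 121 110  68  69 139]
188 [103 103 128  89  89  73  74 119 133 146 119 108  83  76  80 135 124]
194 [105 103 103 117 114  93  66  58 119 148  89  85  84 121 132 130  53]
200 [142 104 102 102 101 103 119  96 112 148 119 110  98 123 138  86  61]
206 [145 140 105 101 100  99  97  96 115 123 107  97 123 140 140  97  59]
rim ctr [ 0.47427825 -0.23808268]
```

```bash
python3 - <<'E'
from h import *
c=dict(np.load("w3.npz"))
P=p2w(c,[[320.5,139],[325.5,206]],.092);d=P[0]-P[1];print(P,np.linalg.norm(d),np.degrees(np.arctan2(d[1],d[0])))
go([.4743,-.2370,.06],np.arctan2(d[1],d[0])-np.pi/2)
E
```

```text
[[ 0.4615995  -0.18976784  0.092     ]
 [ 0.48503501 -0.28567466  0.092     ]] 0.09872862492105083 103.73154354041414
shift [0.0011 0.0015 0.2472] turn [-0.   -0.01 -0.7 ] j7 0.49 tcp [ 0.4731 -0.2385  0.3072]
```

```bash
python3 -m crank '[0.001,0.001,0.06,0,0,-0.3,140, 0.001,0.001,0.12,0,0,-0.7,140, 0.001,0.001,0.18,0,0,-0.7,140, 0.001,0.001,0.22,0,0,-0.7,140,0.001,0.001,0.24,0,0,-0.7,140,0.001,0.001,0.245,0,0,-0.7,140,0.001,0.001,0.25,0,0,-0.7,140]' | egrep 't:|tcp|wrist|width'; python3 -m crank '[0,0,0.007,0,0,0,140,0,0,0.014,0,0,0,140,0,0,0.02,0,0,0,140,0,0,0.026,0,0,0,140,0,0,0.026,0,0,0,140]' | egrep 't:|tcp|wrist|width'
```

```text
t: 21.95
tcp_pos: [0.4746, -0.2389, 0.0582]
tool_rot: [0.618, 0.786, 0.0, 0.001]
wrist_force: [-0.1, -0.6, -0.6]
gripper_width: 0.0415
t: 22.58
tcp_pos: [0.4731, -0.2393, 0.031]
tool_rot: [0.619, 0.785, -0.0, -0.0]
wrist_force: [-0.1, -0.3, -0.2]
gripper_width: 0.0412
```

```bash
python3 -m crank '[0,0,0,0,0,0,255,0,0,0,0,0,0,255,0,0,0,0,0,0,255,0,0,0,0,0,0,255]' | egrep 't:|tcp|wrist|width|finger'
```

```text
t: 23.08
tcp_pos: [0.4738, -0.2395, 0.0316]
tool_rot: [0.619, 0.786, 0.0, 0.0]
wrist_force: [1.4, -0.7, 0.1]
gripper_width: 0.0115
finger_force: 30.0
```

Gripped (opening 11.5 mm). I lift straight up and check the load.

```bash
python3 -m crank '[0,0,-0.005,0,0,0,255,0,0,-0.02,0,0,0,255,0,0,-0.05,0,0,0,255,0,0,-0.09,0,0,0,255,0,0,-0.12,0,0,0,255,0,0,-0.14,0,0,0,255,0,0,-0.14,0,0,0,255,0,0,-0.14,0,0,0,255]' | egrep 't:|tcp|wrist|width|finger'
python3 - <<'E'
from h import *
go([.5607,.060,.17],np.radians(-7.3))
E
```

```text
t: 24.08
tcp_pos: [0.4728, -0.2393, 0.171]
tool_rot: [0.619, 0.785, -0.0, -0.0]
wrist_force: [0.0, -0.0, -2.6]
gripper_width: 0.0116
finger_force: 30.0
shift [0.2704 0.1554 0.001 ] turn [-0.01 -0.    3.47] j7 0.49 tcp [ 0.4728 -0.2393  0.171 ]
```

```bash
python3 -m crank '[0.015,0.01,0,0,0,0.2,255,0.045,0.026,0,0,0,0.6,255,0.08,0.046,0,0,0,1,255,0.12,0.07,0,0,0,1.5,255,0.16,0.092,0,0,0,2,255,0.20,0.115,0,0,0,2.5,255,0.235,0.135,0,0,0,3,255,0.26,0.15,0,0,0,3.3,255,0.27,0.155,0,0,0,3.5,255,0.27,0.155,0,0,0,3.5,255]' | egrep 't:|tcp|wrist|width|finger'
python3 -m crank '[0,0,0,0,0,0,255,0,0,0,0,0,0,255,0,0,0,0,0,0,255]' | egrep 't:|tcp_'
python3 - <<'E'
from h import *
go([.5607,.060,.17],np.radians(-7.3))
s=camera("side");w=camera("wrist");np.savez("w4.npz",**w)
a=np.linspace(0,2*np.pi,100)
def ov(c,im,x,y,z,r,col):
    cv2.polylines(im,[np.round(w2p(c,np.c_[x+r*np.cos(a),y+r*np.sin(a),0*a+z])*1).astype(int)],True,col,1)
o=sensors.get_obs()["tcp_pos"];ims=[]
for c,(r,q) in((s,(130,250)),(w,(20,220))):
    im=c["frame"][...,::-1].copy()
    ov(c,im,o[0],o[1]+.002,.14+.055,.053,(0,0,255))
    ov(c,im,.5607,.062,.095,.073,(0,255,0))
    ims.append(cv2.resize(im[r:r+180,q:q+180],(390,390)))
cv2.imwrite("pics/p1.png",np.hstack(ims))
E
```

```text
t: 25.32
tcp_pos: [0.5602, 0.0605, 0.1702]
tool_rot: [0.751, 0.661, -0.001, -0.001]
wrist_force: [-1.0, 0.9, -1.4]
gripper_width: 0.0116
finger_force: 30.0
t: 25.7
tcp_pos: [0.561, 0.0586, 0.1714]
tool_rot: [0.752, 0.659, -0.0, 0.0]
shift [ 0.0014 -0.0004  0.0014] turn [-0.    0.   -0.04] j7 -0.48 tcp [0.561  0.0586 0.1714]
```

View pics/p1.png

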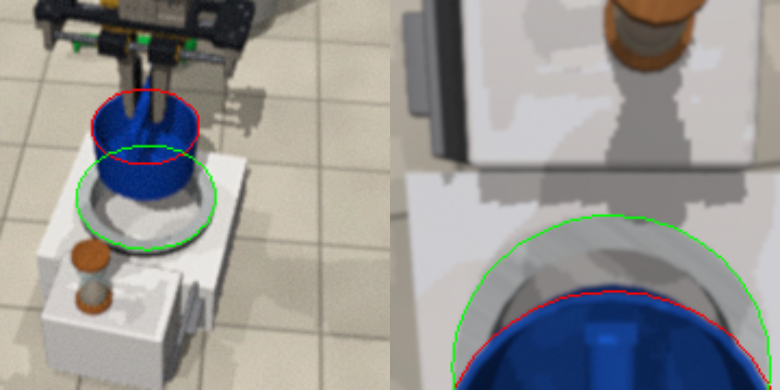

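Both overlays match: the basket rim is where predicted and the collar ring lines up, so the basket is centred over the well. I lower it with force checks.

```bash
python3 -m crank '[0.001,0,0.01,0,0,0,255,0.001,0,0.02,0,0,0,255,0.001,0,0.03,0,0,0,255,0.001,0,0.038,0,0,0,255,0.001,0,0.042,0,0,0,255,0.001,0,0.046,0,0,0,255,0.001,0,0.05,0,0,0,255]' | egrep 't:|tcp_|wrist|width'
python3 -m crank '[0,0,0.004,0,0,0,255,0,0,0.008,0,0,0,255,0,0,0.012,0,0,0,255]' | egrep 't:|tcp_|wrist|width'
```

```text
t: 26.68
tcp_pos: [0.5614, 0.0604, 0.1214]
tool_rot: [0.752, 0.66, 0.0, 0.0]
wrist_force: [-0.9, -0.0, -1.5]
gripper_width: 0.0114
t: 27.05
tcp_pos: [0.5612, 0.0603, 0.1092]
tool_rot: [0.752, 0.66, 0.0, 0.0]
wrist_force: [0.5, -0.9, -0.7]
gripper_width: 0.0111
```

```bash
python3 -m crank '[0,0,0.006,0,0,0,255,0,0,0.012,0,0,0,255,0,0,0.018,0,0,0,255,0,0,0.024,0,0,0,255,0,0,0.03,0,0,0,255,0,0,0.035,0,0,0,255]' | egrep 't:|tcp_|wrist|width'
python3 -m crank '[0,0,0.005,0,0,0,255,0,0,0.01,0,0,0,255,0,0,0.014,0,0,0,255,0,0,0.017,0,0,0,255]' | egrep 't:|tcp_|wrist|width'
```

```text
t: 27.8
tcp_pos: [0.5611, 0.0603, 0.074]
tool_rot: [0.752, 0.66, -0.0, -0.0]
wrist_force: [0.1, 0.1, -1.7]
gripper_width: 0.0119
t: 28.3
tcp_pos: [0.5612, 0.0603, 0.0572]
tool_rot: [0.752, 0.66, -0.0, -0.0]
wrist_force: [0.1, 0.4, -2.0]
gripper_width: 0.0115
```

```bash
python3 -m crank '[0,0,0.001,0,0,0,255,0,0,0.002,0,0,0,255]' | egrep 't:|tcp_|wrist|width'
python3 -m crank '[0,0,0.001,0,0,0,255,0,0,0.002,0,0,0,255]' | egrep 't:|tcp_|wrist|width'
```

```text
t: 28.55
tcp_pos: [0.5613, 0.0604, 0.0555]
tool_rot: [0.752, 0.66, 0.0, 0.0]
wrist_force: [0.1, -0.7, -2.1]
gripper_width: 0.0117
t: 28.8
tcp_pos: [0.5613, 0.0603, 0.0535]
tool_rot: [0.752, 0.66, 0.0, 0.0]
wrist_force: [-0.1, -0.7, -1.7]
gripper_width: 0.0116
```

```bash
python3 -m crank '[0,0,0.001,0,0,0,255,0,0,0.002,0,0,0,255]' | egrep 't:|tcp_|wrist|width'
python3 -m crank '[0,0,0.001,0,0,0,255]' | egrep 't:|tcp_|wrist|width'
```

```text
t: 29.05
tcp_pos: [0.5614, 0.0603, 0.0515]
tool_rot: [0.752, 0.66, 0.0, 0.0]
wrist_force: [0.5, -0.8, 1.8]
gripper_width: 0.0117
t: 29.18
tcp_pos: [0.5615, 0.0602, 0.0514]
tool_rot: [0.752, 0.66, -0.0, 0.0]
wrist_force: [-4.0, -1.9, 12.0]
gripper_width: 0.012
```

The basket is on the floor at 0.0515, as predicted. I relieve the pressure, open partly and retract.

```bash
python3 -m crank '[0,0,-0.0015,0,0,0,255,0,0,-0.0015,0,0,0,150,0,0,-0.0015,0,0,0,150,0,0,-0.0015,0,0,0,150,0,0,-0.0015,0,0,0,150]' | egrep 't:|tcp_|wrist|width'
python3 -m crank '[0,0,-0.01,0,0,0,150,0,0,-0.03,0,0,0,150,0,0,-0.06,0,0,0,150,0,0,-0.11,0,0,0,150,-0.03,0,-0.16,0,0,0,150,-0.09,0,-0.2,0,0,0,150,-0.09,0,-0.2,0,0,0,150,-0.09,0,-0.2,0,0,0,150]' | egrep 't:|tcp_|wrist|width'
python3 - <<'E'
from h import *
s=camera("side");w=camera("wrist")
b=s["frame"][...,::-1].copy();a=np.linspace(0,2*np.pi,100)
cv2.imwrite("pics/f1.png",np.hstack([cv2.resize(b[110:390,230:430],(390,546)),cv2.resize(w["frame"][:280,220:420,::-1],(390,546))]))
print(sensors.get_obs()["t"])
E
```

```text
t: 29.8
tcp_pos: [0.5612, 0.0603, 0.0519]
tool_rot: [0.752, 0.66, -0.0, -0.0]
wrist_force: [0.3, 0.3, 0.4]
gripper_width: 0.0379
t: 30.8
tcp_pos: [0.5494, -0.029, 0.2524]
tool_rot: [0.752, 0.659, 0.0, 0.0]
wrist_force: [-0.0, 1.5, 0.9]
gripper_width: 0.0382
30.9
```

View pics/f1.png

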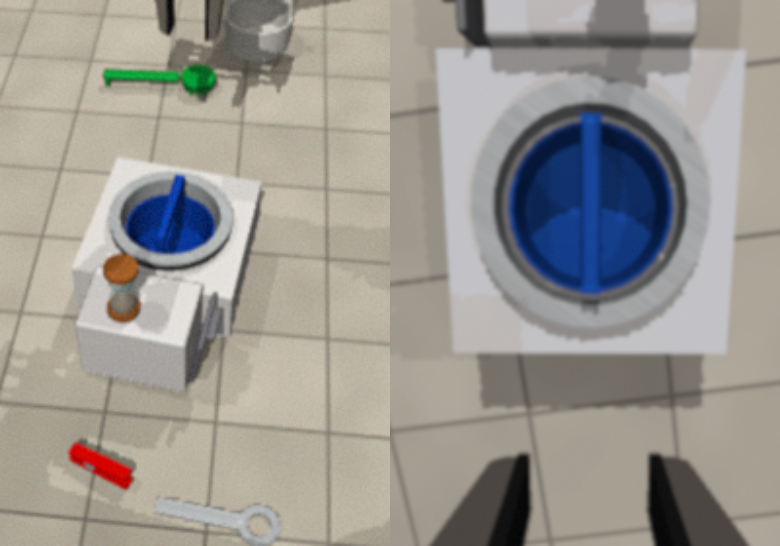

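The basket stands upright in the well (bar at about (590,205) in the right-hand panel) inside the seated, level collar. The timer, clip, opener and brush are undisturbed, and the gripper is clear. I'm handing in.

```bash
python3 -c "
from plant import arm
print(arm.job_done())"
```

```text
the job is handed in; nothing more can be done
None
```

The job is handed in at about 31 s: the collar reached a hard stop at the same height (within 0.1 mm) at all four sides of its rim, the blue basket stands upright on the well floor and is released, and the timer, brush, opener and clip look undisturbed in the last picture.

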